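Draw the crimp pull tester to its set mark and hold it

ROBOT

A 7-joint arm with a two-finger parallel gripper is mounted at the origin on a cart in front of the work surface, level with it; the furniture and walls round the work are solid. World frame = base frame: x ahead of the robot, y to its left, z up, the work surface at z = 0. Lengths are in m, angles in rad, forces in N, time in s.
With the tool pointing down it reaches from about 0.35 to 0.9 m from the base axis. Payload 7.2 kg.
Tool frame: the origin (TCP) lies at the centre of the arm's flange, where the gripper is bolted on; the fingertips stand 173 mm ahead of it and the grasp point (between the pads) lies 155 mm ahead of it; z points along the fingers, x is the direction in which the jaws open and shut, and the axes are right-handed (so a half turn about z gives the same grasp; the last joint's range is limited). The gripper opens to 85 mm and grips with 20 to 120 N. Pads are 22 mm wide; open, the fingers measure 114 mm over their backs; the gripper's body (76 mm by 85 mm) begins 54 mm behind the grasp point. The pads swing forward as they close: fully open they stand 13 mm farther back than shut.
Start: joints at [1.034, 0.411, -0.013, 1.596, 0.006, 1.134, -0.082], TCP at [0.282, -0.558, 0.405] pointing down, gripper open.
Joint ranges: [-2.95, 2.95], [-0.29, 1.99], [-1.47, 1.44], [0.14, 2.54], [-1.03, 4.17], [0.13, 1.85], [-2.86, 2.86]. Speed limits (rad/s): [2.39, 2.39, 3.01, 3.01, 3.14, 3.14, 3.14].

INTERFACE

Orientations are given as a 3x3 rotation matrix whose columns are the frame's x, y, z axes.
In Python, from rig import ctrl gives the robot as it stands. The module is installed in compiled form; this text tells all that it offers.
- The arm moves only by the tool carry_out, never from a script. Its argument "targets" is a list of rows, each an object with "offset": the shift along the world's x, y, z in cm, a list of three; "rot": the turn, a rotation vector about the world's x, y, z in rad, a list of three; "fingers": the closure, from 0 (fully open) to 1 (shut). In form: [{"offset": [x, y, z], "rot": [ax, ay, az], "fingers": fingers}, ...]. A call has 1 to 12 rows; each row shifts and turns the commanded pose from where the row before left it; what a row does not reach is not made up. A row lasts 1/10 s, in which the tool goes at most 50 mm and 8.59 degrees, less where a joint would pass 70% of its speed; a pose out of reach is approached as far as the arm can. A call is refused whole if a number of a shift passes 5 or a number of a turn 0.15, either way. A call with a gripper value outside its range is refused whole. The fingers move at their own pace and stop on an object; "force" is the grip in N (left out, the last holds). Time passes only in rows, so rows that do not move let the fingers close. It gives the time, the measured TCP pose, the force and the opening at its end, in the units of the state.
- ctrl.state(): the state, without advancing time (a new reading comes with each control period).
- ctrl.get_image(name): name is "scene" or "top"; returns a dict with "image" (480x640x3 uint8, red, green, blue), "vfov" (degrees; the focal length in pixels is half the picture's height over the tangent of half this angle, whatever the lens; pixels are square), "cx", "cy" (the principal point, pixels), "k1" (the pictures are not rectified: a ray, as slopes to the right and down, at radius r is drawn at 1 + k1 r^2 times it, then the intrinsics apply), "R" (3x3) and "t" (3): a world point X has camera coordinates R X + t. Camera axes: x right, y down, z forward; pixel columns grow to the right and rows downward; lengths in m; the calibration is good to about 2 mm. A picture is of the moment at which its call begins. There is no depth.
- ctrl.job_done(): hands the job in, once; it reports no verdict.
The state is a dict: "time_s": time; "q": joint angles; "qd": joint speeds; "effort": joint torques, N m; "eef_pos": TCP position; "eef_rot": TCP orientation; "wrist_force": force on the tool from outside, world axes, zero at the start; "ft_torque": the same for the moment, N m; "grip_width": finger opening in m.
Only numpy, scipy, OpenCV 4.12 (cv2) and the standard library are available. Lean on these libraries where they do the work, as an engineer would, in place of code of your own. Each camera call takes 0.05 s, during which the arm holds its last target. There are 200 camera calls.

TASK

Set the orange-handled pull link over the pull tester's draw bar so that it sits on the bar, one steel leg on each side. Then draw the spring-loaded carriage out with the link until its yellow pointer stands level with the red mark, and finish while still holding it there: the program ends with the link in the grip and the carriage at the mark. Touch the tester only with the link, and leave the vial, the tub and the coupling where they are.

Things in the scene. Friction and masses are not known exactly. Their poses are not given: they have to be found in the camera images.
- pull_link: Loose pull link, 0.2 kg, 96 mm tall, standing: steel saddle (upside-down U) with upright orange grip blade; same after a half turn. Origin: centre of underside; z up, x from leg to leg, y along the slot. Slot 18 mm wide (x), 30 mm deep; legs 6 mm thick; saddle 30 x 40 mm, its top 40 mm above the feet. Blade 12 mm thick (x), 40 mm wide (y), 40 to 96 mm above the feet; grip it across its thickness.
- link_grip (a point): Point in the middle of the grip blade, 73 mm above the link's feet and 23 mm below its top.
- link_saddle (a point): Middle of the roof of the link's slot, 30 mm above its feet: what comes to rest on the draw bar.
- tester: Pull tester, fixed: dark base plate 260 x 160 x 12 mm. Origin: on its underside, midway across, 115 mm from the front edge; x points from its front end to the grey spring housing (front face at x = 75 mm, top 73 mm high), y to its left. The carriage runs along x on two rods between the housing and a low grey front stop (46 mm high). Nothing on it is higher than 82 mm.
- draw_bar (a point): Centre of the round steel draw bar on the carriage: 10 mm thick, along the tester's y, 74 mm above the trolley, free over 76 mm between two uprights (20 mm in x, 82 mm high). At rest it is at the tester's x = 30 mm. The carriage block below is 44 mm high, so the legs of a seated link clear it by 5 mm. Axes as the tester's.
- carriage (a joint): How far the carriage is drawn out from the housing (m), towards the tester's -x: 0 at rest, 0.09 at the end. A spring pulls it back: about 3 N at rest, growing by 60 N/m; friction 0.4 N.
- pointer (a point): Tip of the carriage's yellow pointer over the scale on the tester's right side; it moves with the carriage, at the same place along x as the draw bar.
- red_mark: Red mark: fixed clip (5 mm thick along x, 18 mm tall) on the base just outside the scale. Origin: centre of underside; axes as the tester's. The pointer is at the mark when both are at the same place along the tester's x, 40 to 75 mm of carriage travel from rest.
- crimper_1: Obstacle to the right of the tester: fixed blue and grey crimping machine, 300 x 150 mm, body 260 mm tall with a carrying handle above; its front face is 158 mm before its origin (centre of its underside). A second one like it stands 380 mm to its right (-y). Pass in front of both or well above.
- yellow_vial: Bystander: loose clear vial with yellow cap, 31 mm across, 56 mm tall. Origin: centre of its underside.
- blue_tub: Bystander: loose white tub with blue lid, 50 mm across, 58 mm tall. Origin: centre of its underside.
- coupling: Bystander: loose brass-coloured pneumatic coupling, 61 mm long, 22 mm tall, lying. Origin: centre of its underside.

How it is judged:
On the way:
1. the pull link sits over the draw bar with the carriage still at rest (x of link_saddle in the frame of draw_bar between -0.012 and 0.012 m and y of link_saddle in the frame of draw_bar between -0.03 and 0.03 m and z of link_saddle in the frame of draw_bar between -0.002 and 0.015 m and angle between the y axis of pull_link and the y axis of draw_bar, either way round below 0.35 rad and value of joint carriage below 0.012 m), for 0.2 s.
At the end, for the whole second after the job is handed in: Link gripped and hooked on the bar (slot roof at most 15 mm above the bar centre, 12 mm off along the pull, 30 mm along the bar, 0.35 rad askew), pulling over 2 N; pointer still, within 5 mm of the mark; robot not touching the tester (under 1 N); vial, tub, coupling moved under 20 mm (x of link_saddle in the frame of draw_bar between -0.012 and 0.012 m and y of link_saddle in the frame of draw_bar between -0.03 and 0.03 m and z of link_saddle in the frame of draw_bar between -0.002 and 0.015 m and angle between the y axis of pull_link and the y axis of draw_bar, either way round below 0.35 rad and x of pointer in the frame of red_mark between -0.005 and 0.005 m and velocity of joint carriage between -0.02 and 0.02 m/s and contact force between pull_link and tester above 2 N and contact force between the fingers and pull_link above 2 N and contact force between each of the arm, the fingers and tester below 1 N and distance of each of yellow_vial, blue_tub, coupling from where it was at the start of the episode below 0.02 m); the arm keeps its last pose, push and grip.
It fails at once if the robot touches the tester with more than 2 N (only the link may touch it) (contact force between any of the arm, the fingers and tester above 2 N).
It fails at once if the vial, the tub or the coupling is moved by more than 20 mm (distance of any of yellow_vial, blue_tub, coupling from where it was at the start of the episode above 0.02 m).
It also fails if it takes over 51 s, if anything falls off the work surface, if the arm or the gripper's body presses on something with over 40 N, if the wrist force passes 120 N, or if a joint passes its speed limit or range.

## Working session

There is one attempt and no reset: what is moved stays moved. The work goes in short steps, Python scripts to look and compute and a tool call to move; the robot and the scene stay as the last step left them, time stands still between calls to the robot, and variables do not carry over. Pictures are saved under pics/ and viewed, about 8 in all and at most 12, crops included, and the job is handed in when it is done.

Besides the shell and the picture viewer there is one more tool, called after "Emit:" by a JSON object that holds its "fn" and its "kwargs", one argument or row to a line. carry_out: Moves the arm, as the interface text tells. Its arguments: {"type":"object","properties":{"targets":{"type":"array"},"force":{"type":"number"}},"required":["targets"]}

```bash
mkdir -p pics
cat > h.py <<'E'
import numpy as np, cv2, json
from rig import ctrl
def shot(name, fn):
    d=ctrl.get_image(name); cv2.imwrite('pics/'+fn+'.png', d['image'][:,:,::-1])
    np.savez('pics/'+fn+'.npz', **{k:np.array(v) for k,v in d.items()}); return d
def load(fn): return dict(np.load('pics/'+fn+'.npz'))
def ints(d):
    f=240/np.tan(np.radians(float(d['vfov']))/2)
    return f
def ray(d,u,v):
    f=ints(d); p=np.array([(u-d['cx'])/f,(v-d['cy'])/f]); q=p.copy()
    for _ in range(30): q=p/(1+d['k1']*(q@q))
    r=d['R'].T@np.array([q[0],q[1],1]); return -d['R'].T@d['t'], r
def onz(d,u,v,z):
    c,r=ray(d,u,v); return c+r*(z-c[2])/r[2]
def proj(d,X):
    X=np.atleast_2d(X); c=X@d['R'].T+d['t']; q=c[:,:2]/c[:,2:]
    q=q*(1+d['k1']*(q**2).sum(1,keepdims=True)); return q*ints(d)+np.array([d['cx'],d['cy']])
def tri(obs):
    A=np.zeros((3,3));b=np.zeros(3)
    for d,u,v in obs:
        c,r=ray(d,u,v); r/=np.linalg.norm(r); P=np.eye(3)-np.outer(r,r); A+=P;b+=P@c
    return np.linalg.solve(A,b)
E
python3 - <<'E'
from h import *
for n in('scene','top'):
    d=shot(n,n+'0'); print(n,d['vfov'],d['cx'],d['cy'],d['k1'],(-d['R'].T@d['t']).round(3),d['R'].round(2).tolist())
s=ctrl.state(); print(s['time_s'],s['eef_pos'],s['eef_rot'],s['grip_width'])
E
```

```text
scene 42.418321405016975 322.66785671026355 242.3607138442259 -0.11467927554185982 [-0.092 -0.754  0.624] [[0.81, -0.59, -0.02], [-0.28, -0.36, -0.89], [0.51, 0.73, -0.46]]
top 50.48284436253522 318.2784762353311 238.66376238297158 -0.04704940351899955 [0.477 0.141 1.021] [[-0.0, -1.0, 0.02], [-1.0, 0.0, -0.05], [0.05, -0.03, -1.0]]
0.1 [ 0.28227138 -0.55740995  0.40391933] [[ 4.51836032e-01 -8.92100680e-01 -7.59236380e-04]
 [-8.92099791e-01 -4.51836657e-01  1.26390656e-03]
 [-1.47058273e-03  1.06236090e-04 -9.99998913e-01]] 0.08512873911570676
```

View pics/scene0.png

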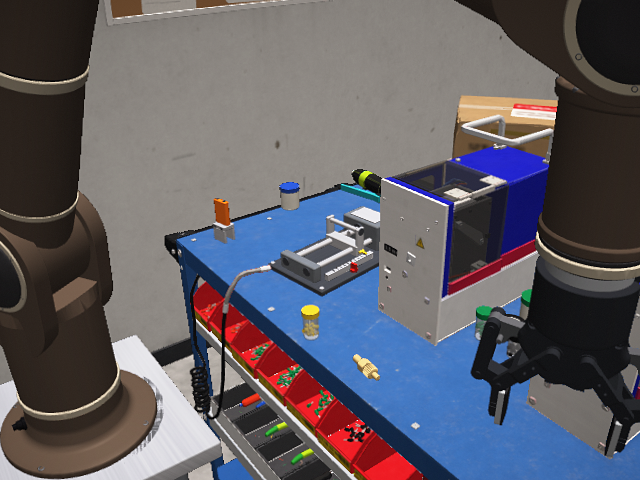

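View pics/top0.png

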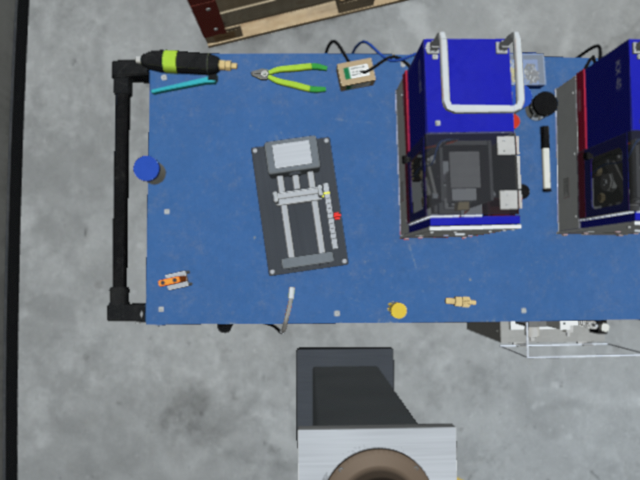

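The scene view shows the link at about (223,220), the tester at (330,250), the vial at (311,322) and the coupling at (367,366). In the top view the link is at (173,281), the tester at (300,205), and the red mark at (337,216). Next I'll enlarge the link and the tester.

Run:
```python
from h import *
t=cv2.imread('pics/top0.png'); s=cv2.imread('pics/scene0.png')
def c(i,x,y,w,h,k): return cv2.resize(i[y:y+h,x:x+w],None,fx=k,fy=k,interpolation=cv2.INTER_CUBIC)
o=np.zeros((600,800,3),np.uint8)
o[:600,:440]=c(t,245,130,110,150,4)
o[:240,440:800]=c(t,145,260,60,40,6)
o[240:600,440:800]=c(s,200,190,60,60,6)
cv2.imwrite('pics/c1.png',o)
```

```text
(no output)
```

View pics/c1.png

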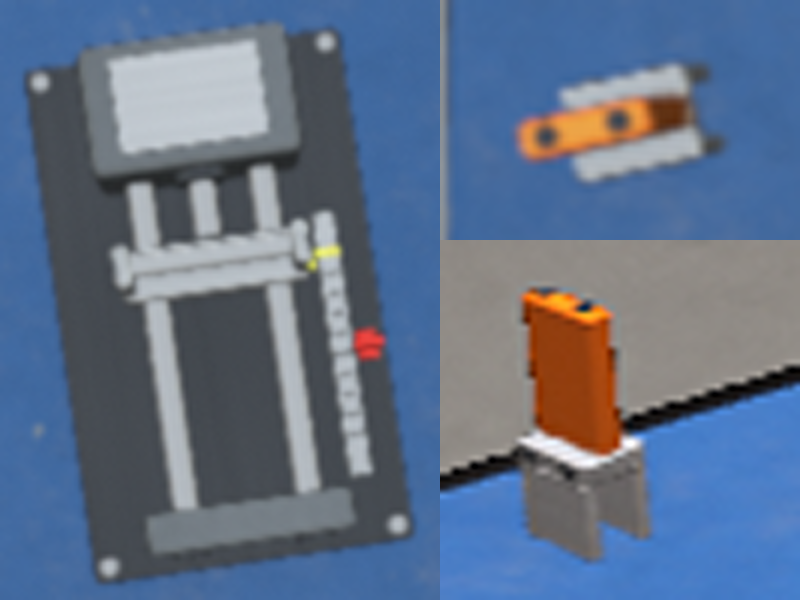

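The crops show the tester plate corners, bar and pointer (crop (325,253)), the red mark (crop (369,344)) and the link's blade top and saddle clearly. I'll fit poses.

Run:
```python
from h import *
from scipy.optimize import least_squares
T=load('top0');S=load('scene0')
c=lambda x,y,x0,y0,k,ox=0,oy=0:np.array([(x-ox+.5)/k-.5+x0,(y-oy+.5)/k-.5+y0])
def X(p,L): 
    cs,sn=np.cos(p[2]),np.sin(p[2]); L=np.array(L); return np.c_[p[0]+cs*L[:,0]-sn*L[:,1],p[1]+sn*L[:,0]+cs*L[:,1],L[:,2]]
# tester
L=[[.145,.08,.012],[.145,-.08,.012],[-.115,-.08,.012],[-.115,.08,.012]]
px=np.array([c(*q,245,130,4) for q in[(25,75),(338,28),(412,538),(98,583)]])
f=lambda p:(proj(T,X(p,L))-px).ravel()
r=least_squares(f,[.5,.1,.1]);P=r.x;print('tester',P.round(4),r.fun.round(1))
# checks
bar=X(P,[[.03,0,.086]])[0];print('bar(.086)',bar)
w=lambda uv,z:onz(T,*uv,z)
def loc(Xw): d=Xw[:2]-P[:2];cs,sn=np.cos(P[2]),np.sin(P[2]);return np.array([cs*d[0]+sn*d[1],-sn*d[0]+cs*d[1]])
for z in(.02,.03,.04):print('pointer',z,loc(w(c(325,253,245,130,4),z)).round(4))
for z in(.012,.021,.03):print('mark',z,loc(w(c(369,344,245,130,4),z)).round(4))
print('bar ends',[loc(w(c(*q,245,130,4),.082)).round(4) for q in[(120,262),(302,238)]])
# link
Ls=[[.006,.02,.096],[-.006,.02,.096],[.006,-.02,.096],[-.006,-.02,.096],[.015,.02,.04],[.015,-.02,.04],[-.015,-.02,.04],[-.015,.02,.04]]
q=np.array([c(*a,145,260,6,440,0) for a in[(518,122),(525,158),(650,96),(657,132),(560,92),(690,65),(705,152),(580,182)]])
f=lambda p:(proj(T,X(p,Ls))-q).ravel()
r=least_squares(f,[.35,.35,.1]);K=r.x;print('link',K.round(4),r.fun.round(1))
print('scene proj of link', (((proj(S,X(K,Ls+[[.015,-.02,0],[-.015,-.02,0],[-.015,.02,0]]))-[200,190])*6)+[440,240]).round(0).tolist())
print('edge',[w(a,0)[:2].round(3).tolist() for a in[(398,311),(147,168)]])
```

```text
tester [0.5807 0.1511 0.141 ] [-0.5 -1.   0.2 -0.2  0.9  0.3 -0.6  0.9]
bar(.086) [0.61040197 0.15529469 0.086     ]
pointer 0.02 [ 0.0316 -0.0559]
pointer 0.03 [ 0.0303 -0.0553]
pointer 0.04 [ 0.0289 -0.0547]
mark 0.012 [-0.0155 -0.0714]
mark 0.021 [-0.0163 -0.0707]
mark 0.03 [-0.0171 -0.07  ]
bar ends [array([0.0326, 0.0426]), array([ 0.0317, -0.0426])]
link [0.4498 0.3877 0.2032] [ 0.1 -0.1  0.2  0.5 -0.3 -0.3 -0.1  0.2  0.6 -0.5 -0.6 -0.3 -0.1  0.6
  0.3 -0.1]
scene proj of link [[548.0, 282.0], [523.0, 292.0], [618.0, 309.0], [593.0, 320.0], [582.0, 412.0], [650.0, 441.0], [588.0, 468.0], [519.0, 438.0], [660.0, 537.0], [598.0, 565.0], [530.0, 534.0]]
edge [[0.384, -0.044], [0.674, 0.461]]
```

Emit:
{"fn": "carry_out", "kwargs": {
  "targets": [
    {"offset": [1.15,3.8,0],"rot": [0,0,0.055],"fingers": 0},
    {"offset": [1.15,3.8,0],"rot": [0,0,0.055],"fingers": 0},
    {"offset": [1.15,3.8,0],"rot": [0,0,0.055],"fingers": 0},
    {"offset": [1.15,3.8,0],"rot": [0,0,0.055],"fingers": 0},
    {"offset": [1.15,3.8,0],"rot": [0,0,0.055],"fingers": 0},
    {"offset": [1.15,3.8,0],"rot": [0,0,0.055],"fingers": 0},
    {"offset": [1.15,3.8,0],"rot": [0,0,0.055],"fingers": 0},
    {"offset": [1.15,3.8,0],"rot": [0,0,0.055],"fingers": 0},
    {"offset": [1.15,3.8,0],"rot": [0,0,0.055],"fingers": 0},
    {"offset": [1.15,3.8,0],"rot": [0,0,0.055],"fingers": 0},
    {"offset": [1.15,3.8,0],"rot": [0,0,0.055],"fingers": 0},
    {"offset": [1.15,3.8,0],"rot": [0,0,0.055],"fingers": 0}
  ]
}}

```text
time_s: 1.3
eef_pos: [0.4204, -0.1, 0.4047]
eef_rot: [[0.905, -0.426, -0.0], [-0.426, -0.905, -0.0], [-0.0, 0.0, -1.0]]
wrist_force: [0.7, -0.7, -0.3]
grip_width: 0.0856
```

Emit:
{"fn": "carry_out", "kwargs": {
  "targets": [
    {"offset": [0.25,4.0,0],"rot": [0,0,0.053],"fingers": 0},
    {"offset": [0.25,4.0,0],"rot": [0,0,0.053],"fingers": 0},
    {"offset": [0.25,4.0,0],"rot": [0,0,0.053],"fingers": 0},
    {"offset": [0.25,4.0,0],"rot": [0,0,0.053],"fingers": 0},
    {"offset": [0.25,4.0,0],"rot": [0,0,0.053],"fingers": 0},
    {"offset": [0.25,4.0,0],"rot": [0,0,0.053],"fingers": 0},
    {"offset": [0.25,4.0,0],"rot": [0,0,0.053],"fingers": 0},
    {"offset": [0.25,4.0,0],"rot": [0,0,0.053],"fingers": 0},
    {"offset": [0.25,4.0,0],"rot": [0,0,0.053],"fingers": 0},
    {"offset": [0.25,4.0,0],"rot": [0,0,0.053],"fingers": 0},
    {"offset": [0.25,4.0,0],"rot": [0,0,0.053],"fingers": 0},
    {"offset": [0,0,0],"rot": [0,0,0],"fingers": 0}
  ]
}}

```text
time_s: 2.5
eef_pos: [0.4464, 0.3434, 0.4044]
eef_rot: [[0.989, 0.148, -0.002], [0.148, -0.989, 0.004], [-0.001, -0.004, -1.0]]
wrist_force: [-0.7, 0.3, -0.8]
grip_width: 0.0854
```

Emit:
{"fn": "carry_out", "kwargs": {
  "targets": [
    {"offset": [0.35,2.2,0],"rot": [0,0,0.03],"fingers": 0},
    {"offset": [0,2.2,0],"rot": [0,0,0.03],"fingers": 0},
    {"offset": [0,0,-3],"rot": [0,0,0],"fingers": 0},
    {"offset": [0,0,-3],"rot": [0,0,0],"fingers": 0},
    {"offset": [0,0,-3],"rot": [0,0,0],"fingers": 0},
    {"offset": [0,0,-2],"rot": [0,0,0],"fingers": 0},
    {"offset": [0,0,0],"rot": [0,0,0],"fingers": 0},
    {"offset": [0,0,0],"rot": [0,0,0],"fingers": 0}
  ]
}}

```text
time_s: 3.3
eef_pos: [0.4515, 0.3822, 0.2949]
eef_rot: [[0.98, 0.199, -0.001], [0.199, -0.98, -0.0], [-0.001, 0.0, -1.0]]
wrist_force: [0.3, 1.0, 1.3]
grip_width: 0.0854
```

Run:
```python
from h import *
shot('top','t1');shot('scene','s1')
t=cv2.imread('pics/t1.png'); s=cv2.imread('pics/s1.png')
def c(i,x,y,w,h,k): return cv2.resize(i[y:y+h,x:x+w],None,fx=k,fy=k,interpolation=cv2.INTER_CUBIC)
o=np.zeros((500,800,3),np.uint8)
o[:,:400]=c(t,130,220,80,100,5); o[:,400:]=c(s,180,150,80,100,5)
cv2.imwrite('pics/c2.png',o)
print(ctrl.state()['eef_pos'],ctrl.state()['wrist_force'])
```

```text
[0.45171604 0.3826629  0.29608966] [-0.1413698   0.22595768  0.53027699]
```

View pics/c2.png

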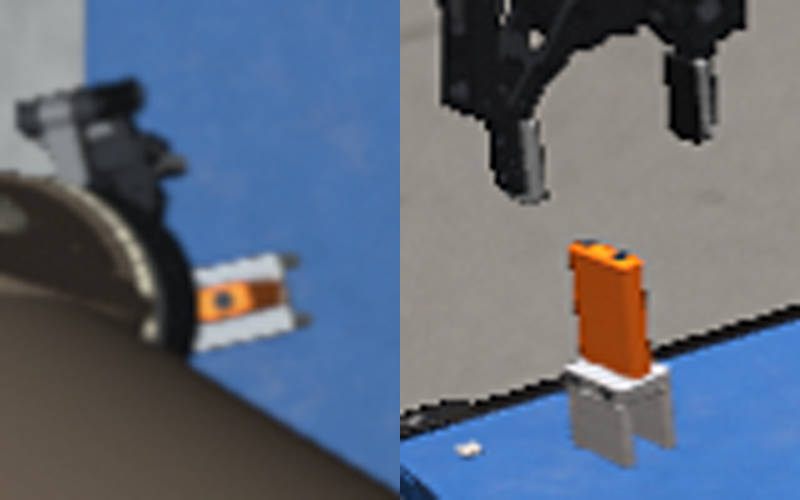

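The open jaws straddle the blade (blade top at crop (605,252), finger tips at (530,195) and (690,140)). Now descend and close.

Emit:
{"fn": "carry_out", "kwargs": {
  "targets": [
    {"offset": [-0.2,0.5,0],"rot": [0,0,0],"fingers": 0},
    {"offset": [0,0,-2.5],"rot": [0,0,0],"fingers": 0},
    {"offset": [0,0,-2.2],"rot": [0,0,0],"fingers": 0},
    {"offset": [0,0,-2],"rot": [0,0,0],"fingers": 0},
    {"offset": [0,0,0],"rot": [0,0,0],"fingers": 0}
  ]
}}

```text
time_s: 3.9
eef_pos: [0.4488, 0.3871, 0.2262]
eef_rot: [[0.98, 0.2, -0.002], [0.2, -0.98, -0.002], [-0.002, 0.001, -1.0]]
wrist_force: [0.2, -0.8, -0.3]
grip_width: 0.0855
```

Emit:
{"fn": "carry_out", "kwargs": {
  "targets": [
    {"offset": [0,0,0],"rot": [0,0,0],"fingers": 0.5},
    {"offset": [0,0,0],"rot": [0,0,0],"fingers": 0.7},
    {"offset": [0,0,0],"rot": [0,0,0],"fingers": 0.8},
    {"offset": [0,0,0],"rot": [0,0,0],"fingers": 0.9},
    {"offset": [0,0,0],"rot": [0,0,0],"fingers": 1},
    {"offset": [0,0,0],"rot": [0,0,0],"fingers": 1},
    {"offset": [0,0,0],"rot": [0,0,0],"fingers": 1},
    {"offset": [0,0,0],"rot": [0,0,0],"fingers": 1}
  ],
  "force": 80
}}

```text
time_s: 4.7
eef_pos: [0.4496, 0.3875, 0.2282]
eef_rot: [[0.98, 0.2, 0.001], [0.2, -0.98, 0.0], [0.001, -0.0, -1.0]]
wrist_force: [-1.3, -0.7, 5.5]
grip_width: 0.011
```

Emit:
{"fn": "carry_out", "kwargs": {
  "targets": [
    {"offset": [0,0,1],"rot": [0,0,0],"fingers": 1},
    {"offset": [0,0,3],"rot": [0,0,0],"fingers": 1},
    {"offset": [0,0,4],"rot": [0,0,0],"fingers": 1},
    {"offset": [0,0,4],"rot": [0,0,0],"fingers": 1},
    {"offset": [0,0,2],"rot": [0,0,0],"fingers": 1},
    {"offset": [0,0,0],"rot": [0,0,0],"fingers": 1},
    {"offset": [0,0,0],"rot": [0,0,0],"fingers": 1}
  ]
}}

```text
time_s: 5.4
eef_pos: [0.4492, 0.3871, 0.3674]
eef_rot: [[0.98, 0.2, 0.0], [0.2, -0.98, -0.0], [-0.0, 0.0, -1.0]]
wrist_force: [0.1, -0.3, -2.2]
grip_width: 0.0115
```

Emit:
{"fn": "carry_out", "kwargs": {
  "targets": [
    {"offset": [2,-2.9,0],"rot": [0,0,-0.01],"fingers": 1},
    {"offset": [2,-2.9,0],"rot": [0,0,-0.01],"fingers": 1},
    {"offset": [2,-2.9,0],"rot": [0,0,-0.01],"fingers": 1},
    {"offset": [2,-2.9,0],"rot": [0,0,-0.01],"fingers": 1},
    {"offset": [2,-2.9,0],"rot": [0,0,-0.01],"fingers": 1},
    {"offset": [2,-2.9,0],"rot": [0,0,-0.01],"fingers": 1},
    {"offset": [2,-2.9,0],"rot": [0,0,0],"fingers": 1},
    {"offset": [2,-2.9,0],"rot": [0,0,0],"fingers": 1},
    {"offset": [0,0,0],"rot": [0,0,0],"fingers": 1},
    {"offset": [0,0,0],"rot": [0,0,0],"fingers": 1},
    {"offset": [0,0,0],"rot": [0,0,0],"fingers": 1}
  ]
}}

```text
time_s: 6.5
eef_pos: [0.6085, 0.1564, 0.3664]
eef_rot: [[0.99, 0.142, -0.002], [0.142, -0.99, 0.0], [-0.002, -0.001, -1.0]]
wrist_force: [-0.2, 0.8, -2.8]
grip_width: 0.0107
```

Run:
```python
from h import *
shot('top','t2');shot('scene','s2')
t=cv2.imread('pics/t2.png'); s=cv2.imread('pics/s2.png')
def c(i,x,y,w,h,k): return cv2.resize(i[y:y+h,x:x+w],None,fx=k,fy=k,interpolation=cv2.INTER_CUBIC)
o=np.zeros((600,800,3),np.uint8)
o[:300,:220]=c(t,245,130,110,150,2); o[:,220:]=c(s,265,140,116,120,5)
cv2.imwrite('pics/c3.png',o)
s=ctrl.state();print(s['eef_pos'],s['wrist_force'],s['grip_width'],s['eef_rot'].round(3).tolist() if hasattr(s['eef_rot'],'round') else s['eef_rot'])
```

```text
[0.60854629 0.15679288 0.36716626] [-0.16724123 -0.65958978 -2.06730524] 0.011337416329919683 [[0.99, 0.143, -0.001], [0.143, -0.99, 0.0], [-0.001, -0.0, -1.0]]
```

View pics/c3.png

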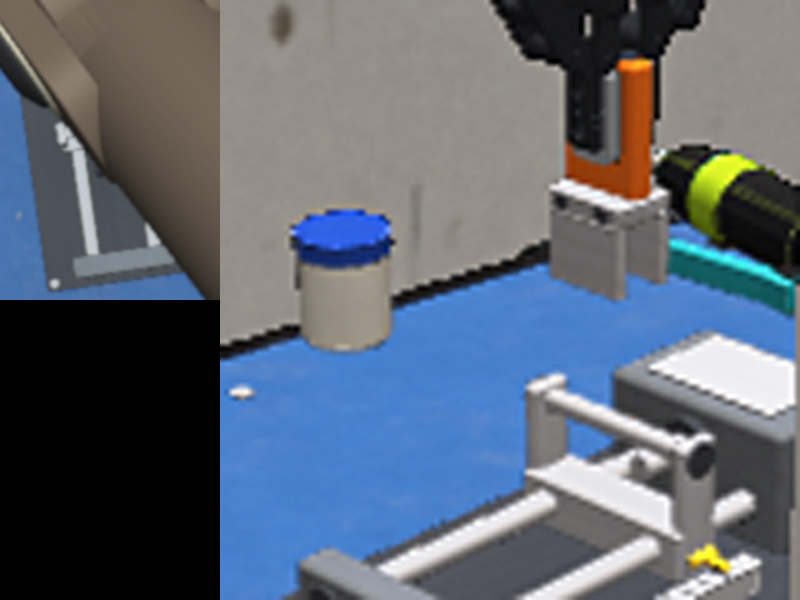

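The link hangs above the bar: near foot corner at crop (620,298), bar from about (552,393) to (680,443). I'll compare these with the model's projections.

Run:
```python
from h import *
S=load('s2')
def X(p,L): 
    cs,sn=np.cos(p[2]),np.sin(p[2]); L=np.array(L); return np.c_[p[0]+cs*L[:,0]-sn*L[:,1],p[1]+sn*L[:,0]+cs*L[:,1],L[:,2]]
cr=lambda uv:((uv-[265,140]+.5)*5-.5+[220,0]).round(0).tolist()
z=.139
print('link foot/-x-y, +x-y, -x+y; saddle top -x+y, +x-y',cr(proj(S,X([.6085,.1568,.143],[[-.015,-.02,z],[.015,-.02,z],[-.015,.02,z],[-.015,.02,z+.04],[.015,-.02,z+.04]]))))
P=[.5807,.1511,.141]
print('bar centre y=+-.038',cr(proj(S,X(P,[[.03,.038,.074],[.03,-.038,.074]]))))
print('housing front top corners? stop',cr(proj(S,X(P,[[.02,.038,.082],[.04,.038,.082],[.02,-.058,.082],[.075,.04,.073],[.03,-.055,.03]]))))
bar=X(P,[[.031,0,.074]])[0];print(bar)
```

```text
link foot/-x-y, +x-y, -x+y; saddle top -x+y, +x-y [[625.0, 306.0], [677.0, 284.0], [553.0, 279.0], [552.0, 187.0], [677.0, 191.0]]
bar centre y=+-.038 [[557.0, 401.0], [690.0, 455.0]]
housing front top corners? stop [[540.0, 391.0], [573.0, 376.0], [709.0, 461.0], [628.0, 369.0], [720.0, 565.0]]
[0.61139235 0.15545653 0.074     ]
```

Emit:
{"fn": "carry_out", "kwargs": {
  "targets": [
    {"offset": [0.35,-0.1,0],"rot": [0,0,0],"fingers": 1},
    {"offset": [0,0,-2],"rot": [0,0,0],"fingers": 1},
    {"offset": [0,0,-2],"rot": [0,0,0],"fingers": 1},
    {"offset": [0,0,-1.2],"rot": [0,0,0],"fingers": 1},
    {"offset": [0,0,0],"rot": [0,0,0],"fingers": 1},
    {"offset": [0,0,0],"rot": [0,0,0],"fingers": 1},
    {"offset": [0,0,0],"rot": [0,0,0],"fingers": 1}
  ]
}}

```text
time_s: 7.3
eef_pos: [0.6132, 0.1548, 0.3168]
eef_rot: [[0.99, 0.141, 0.002], [0.141, -0.99, 0.001], [0.002, -0.0, -1.0]]
wrist_force: [-0.6, 0.8, -1.7]
grip_width: 0.011
```

Run:
```python
from h import *
shot('scene','s3')
s=cv2.imread('pics/s3.png')
o=cv2.resize(s[165:245,320:400],None,fx=7,fy=7,interpolation=cv2.INTER_CUBIC)
cv2.imwrite('pics/c4.png',o)
s=ctrl.state();print(s['eef_pos'],s['wrist_force'],s['grip_width'])
```

```text
[0.61317154 0.15467871 0.31680023] [-0.11304674  0.5839915  -1.60962986] 0.0110082716847877
```

View pics/c4.png

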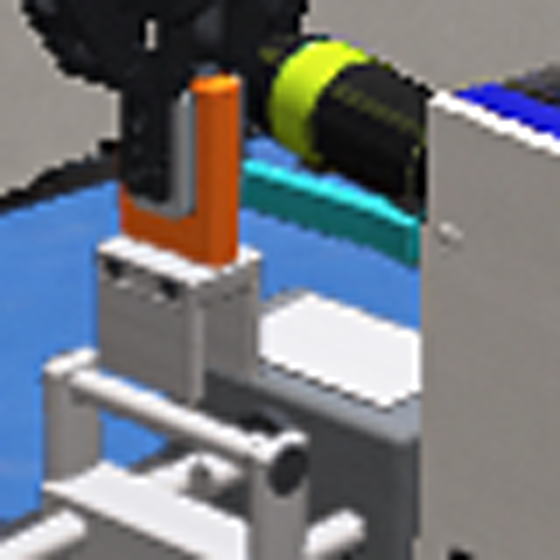

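The leg's lower near corner is at crop (198,402), with the bar's centreline passing about (198,424).

Run:
```python
from h import *
S=load('s3')
def X(p,L): 
    cs,sn=np.cos(p[2]),np.sin(p[2]); L=np.array(L); return np.c_[p[0]+cs*L[:,0]-sn*L[:,1],p[1]+sn*L[:,0]+cs*L[:,1],L[:,2]]
cr=lambda uv:((uv-[320,165]+.5)*7-.5)
z=.3168-.2282
f=cr(proj(S,X([.6132,.1547,.141],[[-.015,-.02,z],[.015,-.02,z],[-.015,.02,z],[-.015,-.02,z+.04],[-.015,.02,z+.04]]))); print('foot',f.round())
for bx in(.028,.03,.032,.034):
    b=cr(proj(S,X([.5807,.1511,.141],[[bx,.038,.074],[bx,-.038,.074]])))
    print(bx,b.round().tolist(),'row at foot col',np.interp(f[0,0],b[:,0],b[:,1])-f[0,1])
a=S['image'][165:245,320:400].mean(2).astype(int)
for col in (24,27,28): print(col,list(zip(range(46,72),a[46:72,col])))
```

```text
foot [[200. 413.]
 [272. 381.]
 [102. 373.]
 [200. 286.]
 [100. 248.]]
0.028 [[82.0, 388.0], [268.0, 465.0]] row at foot col 24.05304647381854
0.03 [[87.0, 386.0], [273.0, 463.0]] row at foot col 19.93826667200193
0.032 [[92.0, 384.0], [277.0, 460.0]] row at foot col 15.839501800447294
0.034 [[96.0, 382.0], [282.0, 458.0]] row at foot col 11.756656961544138
24 [(46, np.int64(103)), (47, np.int64(102)), (48, np.int64(102)), (49, np.int64(104)), (50, np.int64(104)), (51, np.int64(103)), (52, np.int64(101)), (53, np.int64(100)), (54, np.int64(101)), (55, np.int64(99)), (56, np.int64(87)), (57, np.int64(149)), (58, np.int64(245)), (59, np.int64(231)), (60, np.int64(164)), (61, np.int64(97)), (62, np.int64(97)), (63, np.int64(65)), (64, np.int64(61)), (65, np.int64(74)), (66, np.int64(168)), (67, np.int64(238)), (68, np.int64(236)), (69, np.int64(220)), (70, np.int64(228)), (71, np.int64(235))]
27 [(46, np.int64(118)), (47, np.int64(117)), (48, np.int64(117)), (49, np.int64(112)), (50, np.int64(117)), (51, np.int64(117)), (52, np.int64(117)), (53, np.int64(116)), (54, np.int64(114)), (55,
[... 193 characters left out ...]
nt64(98)), (65, np.int64(241)), (66, np.int64(183)), (67, np.int64(120)), (68, np.int64(116)), (69, np.int64(109)), (70, np.int64(103)), (71, np.int64(186))]
28 [(46, np.int64(133)), (47, np.int64(132)), (48, np.int64(133)), (49, np.int64(127)), (50, np.int64(129)), (51, np.int64(131)), (52, np.int64(132)), (53, np.int64(130)), (54, np.int64(128)), (55, np.int64(128)), (56, np.int64(126)), (57, np.int64(73)), (58, np.int64(89)), (59, np.int64(223)), (60, np.int64(241)), (61, np.int64(209)), (62, np.int64(134)), (63, np.int64(94)), (64, np.int64(126)), (65, np.int64(192)), (66, np.int64(132)), (67, np.int64(91)), (68, np.int64(96)), (69, np.int64(98)), (70, np.int64(95)), (71, np.int64(136))]
```

Emit:
{"fn": "carry_out", "kwargs": {
  "targets": [
    {"offset": [-0.22,0,0],"rot": [0,0,0],"fingers": 1},
    {"offset": [0,0,-0.5],"rot": [0,0,0],"fingers": 1},
    {"offset": [0,0,-0.5],"rot": [0,0,0],"fingers": 1},
    {"offset": [0,0,-0.4],"rot": [0,0,0],"fingers": 1},
    {"offset": [0,0,0],"rot": [0,0,0],"fingers": 1},
    {"offset": [0,0,0],"rot": [0,0,0],"fingers": 1}
  ]
}}

```text
time_s: 7.95
eef_pos: [0.6107, 0.1544, 0.3014]
eef_rot: [[0.99, 0.141, -0.0], [0.141, -0.99, 0.0], [-0.0, -0.0, -1.0]]
wrist_force: [0.4, -0.5, -1.4]
grip_width: 0.0115
```

Emit:
{"fn": "carry_out", "kwargs": {
  "targets": [
    {"offset": [0,0,-0.7],"rot": [0,0,0],"fingers": 1},
    {"offset": [0,0,-0.6],"rot": [0,0,0],"fingers": 1},
    {"offset": [0,0,-0.5],"rot": [0,0,0],"fingers": 1},
    {"offset": [0,0,-0.3],"rot": [0,0,0],"fingers": 1},
    {"offset": [0,0,0],"rot": [0,0,0],"fingers": 1},
    {"offset": [0,0,0],"rot": [0,0,0],"fingers": 1},
    {"offset": [0,0,0],"rot": [0,0,0],"fingers": 1}
  ]
}}

```text
time_s: 8.65
eef_pos: [0.6108, 0.1545, 0.2809]
eef_rot: [[0.99, 0.141, 0.0], [0.141, -0.99, 0.0], [0.0, -0.0, -1.0]]
wrist_force: [0.6, 0.2, -1.7]
grip_width: 0.0111
```

Run:
```python
from h import *
shot('scene','s4');shot('top','t4')
s=cv2.imread('pics/s4.png');t=cv2.imread('pics/t4.png')
o=np.zeros((560,800,3),np.uint8)
o[:,:560]=cv2.resize(s[185:265,320:400],None,fx=7,fy=7,interpolation=cv2.INTER_CUBIC)
o[:300,560:780]=cv2.resize(t[130:280,245:355],None,fx=2,fy=2)
cv2.imwrite('pics/c5.png',o)
s=ctrl.state();print(s['eef_pos'],s['wrist_force'],s['grip_width'])
```

```text
[0.61076639 0.15450149 0.28098208] [ 0.32760457  0.11921327 -2.05004983] 0.010746599749281735
```

View pics/c5.png

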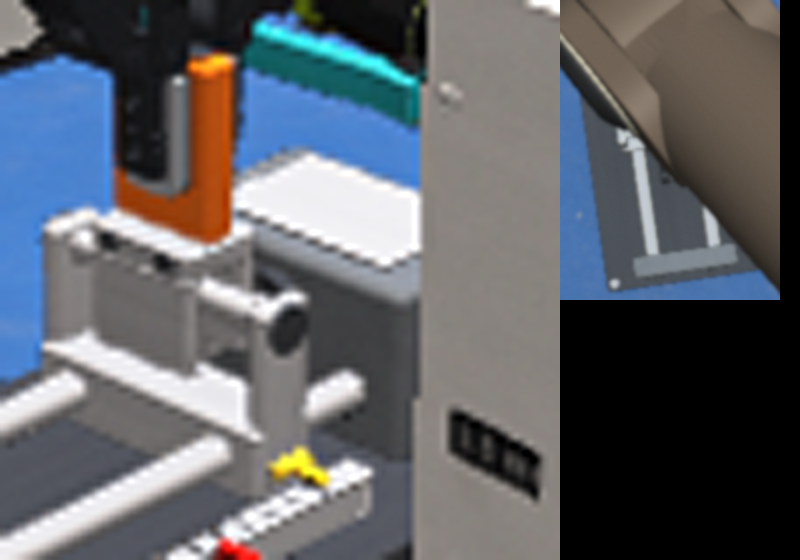

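The link now straddles the bar, with the bar's right part at crop (205–265, 295–310) and both legs clear of the block. Now lower it onto the bar gently.

Emit:
{"fn": "carry_out", "kwargs": {
  "targets": [
    {"offset": [0,0,-0.2],"rot": [0,0,0],"fingers": 1},
    {"offset": [0,0,-0.1],"rot": [0,0,0],"fingers": 1},
    {"offset": [0,0,0],"rot": [0,0,0],"fingers": 1},
    {"offset": [0,0,0],"rot": [0,0,0],"fingers": 1}
  ]
}}

```text
time_s: 9.15
eef_pos: [0.6107, 0.1544, 0.2777]
eef_rot: [[0.99, 0.141, -0.0], [0.141, -0.99, 0.0], [-0.0, -0.0, -1.0]]
wrist_force: [0.2, -0.5, -1.5]
grip_width: 0.0108
```

Emit:
{"fn": "carry_out", "kwargs": {
  "targets": [
    {"offset": [0,0,-0.1],"rot": [0,0,0],"fingers": 1},
    {"offset": [0,0,0],"rot": [0,0,0],"fingers": 1},
    {"offset": [0,0,0],"rot": [0,0,0],"fingers": 1}
  ]
}}

```text
time_s: 9.45
eef_pos: [0.6107, 0.1545, 0.2772]
eef_rot: [[0.99, 0.141, 0.001], [0.141, -0.99, 0.0], [0.001, 0.0, -1.0]]
wrist_force: [-1.7, -1.0, 4.1]
grip_width: 0.011
```

Emit:
{"fn": "carry_out", "kwargs": {
  "targets": [
    {"offset": [0,0,-0.1],"rot": [0,0,0],"fingers": 1},
    {"offset": [0,0,0],"rot": [0,0,0],"fingers": 1},
    {"offset": [0,0,0],"rot": [0,0,0],"fingers": 1}
  ]
}}

```text
time_s: 9.75
eef_pos: [0.6107, 0.1546, 0.2771]
eef_rot: [[0.99, 0.14, 0.001], [0.14, -0.99, -0.0], [0.001, 0.0, -1.0]]
wrist_force: [-4.3, -1.3, 10.9]
grip_width: 0.0111
```

Seated: the force rises sharply at TCP z 0.277, as predicted. I'll ease the press off and draw most of the way.

Emit:
{"fn": "carry_out", "kwargs": {
  "targets": [
    {"offset": [0,0,0.15],"rot": [0,0,0],"fingers": 1},
    {"offset": [0,0,0],"rot": [0,0,0],"fingers": 1},
    {"offset": [-0.5,-0.07,0],"rot": [0,0,0],"fingers": 1},
    {"offset": [-0.5,-0.07,0],"rot": [0,0,0],"fingers": 1},
    {"offset": [-0.5,-0.07,0],"rot": [0,0,0],"fingers": 1},
    {"offset": [-0.5,-0.07,0],"rot": [0,0,0],"fingers": 1},
    {"offset": [-0.5,-0.07,0],"rot": [0,0,0],"fingers": 1},
    {"offset": [-0.5,-0.07,0],"rot": [0,0,0],"fingers": 1},
    {"offset": [-0.5,-0.07,0],"rot": [0,0,0],"fingers": 1},
    {"offset": [-0.5,-0.07,0],"rot": [0,0,0],"fingers": 1},
    {"offset": [0,0,0],"rot": [0,0,0],"fingers": 1},
    {"offset": [0,0,0],"rot": [0,0,0],"fingers": 1}
  ]
}}

```text
time_s: 10.95
eef_pos: [0.5706, 0.1488, 0.2772]
eef_rot: [[0.99, 0.141, 0.0], [0.141, -0.99, 0.0], [0.0, -0.0, -1.0]]
wrist_force: [4.7, 0.9, -3.4]
grip_width: 0.0114
```

Run:
```python
from h import *
shot('scene','s5');shot('top','t5')
s=cv2.imread('pics/s5.png');t=cv2.imread('pics/t5.png')
o=np.zeros((600,800,3),np.uint8)
o[:,:500]=cv2.resize(s[195:295,310:393][:, :83],(500,600),interpolation=cv2.INTER_CUBIC)
o[:450,500:800]=cv2.resize(t[130:280,255:355],(300,450))
cv2.imwrite('pics/c6.png',o)
s=ctrl.state();print(s['eef_pos'],s['wrist_force'],s['grip_width'])
```

```text
[0.57081603 0.14877737 0.27719302] [ 3.80197388  0.76834917 -2.5226257 ] 0.01131720545466382
```

View pics/c6.png

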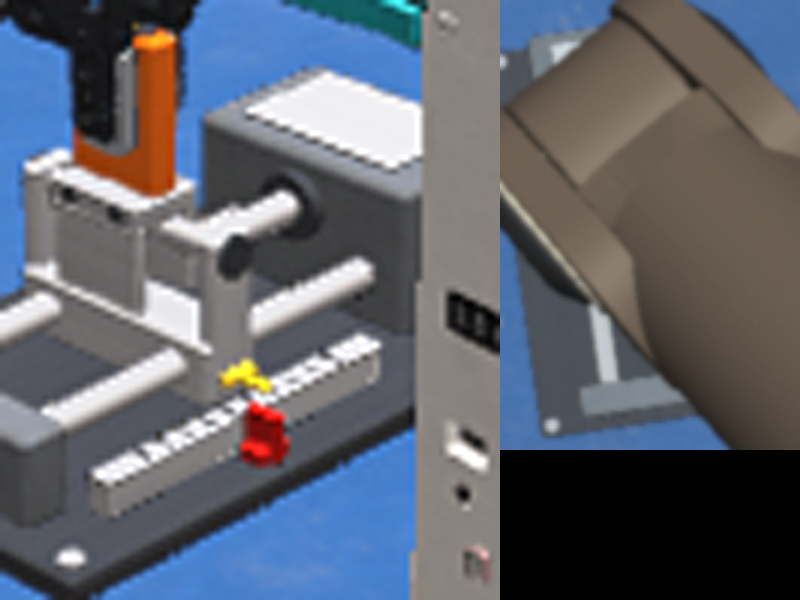

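The carriage follows the link. The pointer is at crop (245,378), the red mark at (265,435), and the pointer is still slightly short of the mark. Next I'll measure with colour centroids.

```bash
cat > m.py <<'E'
from h import *
from scipy.optimize import least_squares
import sys
P=[.5807,.1511,.141];cs,sn=np.cos(P[2]),np.sin(P[2])
loc=lambda Xw:np.array([cs*(Xw[0]-P[0])+sn*(Xw[1]-P[1]),-sn*(Xw[0]-P[0])+cs*(Xw[1]-P[1]),Xw[2]])
glob=lambda l:np.array([P[0]+cs*l[0]-sn*l[1],P[1]+sn*l[0]+cs*l[1],l[2]])
def cen(d,col,box):
    h=cv2.cvtColor(d['image'],cv2.COLOR_RGB2HSV).astype(int);x0,y0,x1,y1=box
    H,S,V=h[...,0],h[...,1],h[...,2]
    m=((H>22)&(H<36)) if col=='y' else ((H<6)|(H>174))
    m&=(S>110)&(V>70); mm=np.zeros_like(m);mm[y0:y1,x0:x1]=m[y0:y1,x0:x1]
    v,u=np.nonzero(mm); w=(S*1.0)[v,u]; return np.array([(u*w).sum(),(v*w).sum()])/w.sum(),len(u)
bs=(335,240,372,275);bt=(318,180,345,225)
S0,T0=load('scene0'),load('top0')
ys,yt,rs,rt=[cen(*a) for a in((S0,'y',bs),(T0,'y',bt),(S0,'r',bs),(T0,'r',bt))]
if __name__=='__main__':
    print(ys,yt,rs,rt)
    py=tri([(S0,*ys[0]),(T0,*yt[0])]);pr=tri([(S0,*rs[0]),(T0,*rt[0])])
    ly,lr=loc(py),loc(pr);print('pointer0',ly.round(4),'mark',lr.round(4),'travel needed',ly[0]-lr[0])
    off=proj(S0,py)[0]-ys[0]
    for fn in sys.argv[1:]:
        d=load(fn);c=cen(d,'y',bs);r=cen(d,'r',bs)
        s=least_squares(lambda a:proj(d,glob(ly-[a[0],0,0]))[0]-off-c[0],[.03]);print(fn,c,r,'travel',s.x,s.fun.round(2))
E
python3 m.py s4 s5
```

```text
(array([362.66906475, 251.08221994]), 20) (array([325.17800289, 193.43125904]), 11) (array([353.39396497, 267.38615742]), 66) (array([336.66556095, 215.4707973 ]), 49)
pointer0 [ 0.0281 -0.0529  0.0337] mark [-0.0168 -0.0696  0.0206] travel needed 0.044918022176881275
s4 (array([362.6710013 , 251.08504551]), 20) (array([353.39458619, 267.39168846]), 66) travel [-1.23711328e-06] [-0. -0.]
s5 (array([350.44862214, 257.16954694]), 22) (array([353.39022668, 267.38888497]), 66) travel [0.03591402] [0.02 0.04]
```

Emit:
{"fn": "carry_out", "kwargs": {
  "targets": [
    {"offset": [-0.4,-0.06,0],"rot": [0,0,0],"fingers": 1},
    {"offset": [-0.3,-0.04,0],"rot": [0,0,0],"fingers": 1},
    {"offset": [-0.22,-0.03,0],"rot": [0,0,0],"fingers": 1},
    {"offset": [0,0,0],"rot": [0,0,0],"fingers": 1},
    {"offset": [0,0,0],"rot": [0,0,0],"fingers": 1},
    {"offset": [0,0,0],"rot": [0,0,0],"fingers": 1}
  ]
}}

```text
time_s: 11.65
eef_pos: [0.5618, 0.1475, 0.2772]
eef_rot: [[0.99, 0.14, 0.001], [0.14, -0.99, 0.0], [0.001, -0.0, -1.0]]
wrist_force: [5.0, 0.8, -4.1]
grip_width: 0.0111
```

```bash
python3 - <<'E'
from h import *
shot('scene','s6')
import m
s=cv2.imread('pics/s6.png')
o=cv2.resize(s[195:295,295:395],(600,600),interpolation=cv2.INTER_CUBIC)
d=m.S0
for x in (-.012,-.0168,-.022):   # line across at mark x, z=.034 -> .03
    a,b=[proj(d,m.glob(np.array([x,y,z])))[0] for y,z in((-.045,.034),(-.08,.021))]
    f=lambda p:tuple(int(v) for v in ((p-[295,195]+.5)*6))
    if x==-.0168: cv2.line(o,f(a),f(b),(255,0,255),1)
cv2.imwrite('pics/c7.png',o)
st=ctrl.state();print(st['eef_pos'],st['wrist_force'],st['grip_width'])
E
python3 m.py s6
```

```text
[0.56177492 0.14752493 0.27724338] [ 4.57874666  0.80285233 -3.34964871] 0.011214806022886072
(array([362.66906475, 251.08221994]), 20) (array([325.17800289, 193.43125904]), 11) (array([353.39396497, 267.38615742]), 66) (array([336.66556095, 215.4707973 ]), 49)
pointer0 [ 0.0281 -0.0529  0.0337] mark [-0.0168 -0.0696  0.0206] travel needed 0.044918022176881275
s6 (array([347.36307054, 258.65741701]), 20) (array([353.38910039, 267.375     ]), 66) travel [0.04472477] [0.05 0.09]
```

View pics/c7.png

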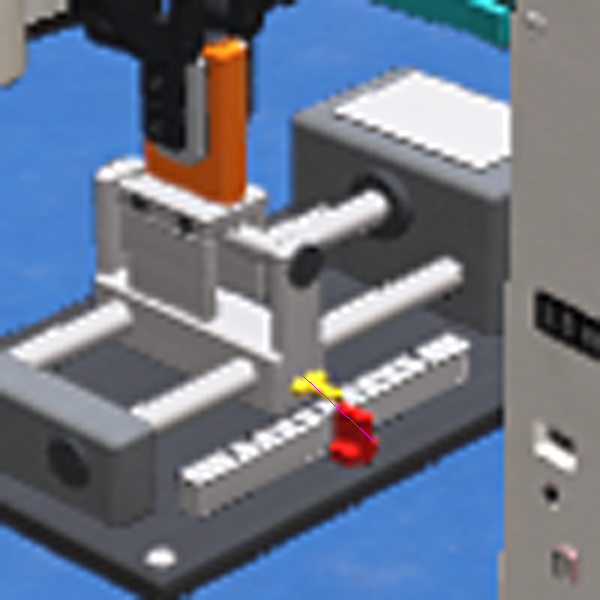

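The magenta line at the mark's x runs from the pointer (crop (315,383)) to the red mark ((352,435)), so they are level. Measured travel is 44.7 mm against the 44.9 mm needed, with the pull still on. I'll hand in.

Run:
```python
from h import *
s=ctrl.state();print(s['time_s'],s['eef_pos'],s['wrist_force'],np.abs(s['qd']).max(),s['grip_width'])
print(ctrl.job_done())
```

```text
11.7 [0.56177492 0.14752493 0.27724338] [ 4.57874666  0.80285233 -3.34964871] 0.001848376018370915 0.011214806022886072
the job is handed in; nothing more can be done
None
```

The job is handed in, at 11.7 s on the robot's clock. I gripped the link by its blade, set it on the draw bar and drew the carriage out to the red mark. It was handed in with the link still gripped and pulling; the interface reports no verdict.

- **Seating:** the wrist force rose sharply at TCP z 0.277 m, the height predicted for a seated link. That was before any draw, with the carriage at rest. I eased the press off before pulling.
- **Pointer at the mark:** the scene camera measured 44.7 mm of travel against 44.9 mm needed, using both cameras. The top view alone suggested about 46 mm. Both are well inside the 5 mm tolerance, so I made no further correction.
- **Pull and stillness:** at hand-in the wrist read about 4.6 N along the pull. The arm was at rest and the grip width was 11 mm on the 12 mm blade.
- **Not checked at the end:** I did not re-measure the vial, tub or coupling; the arm's path kept clear of them. Fingers staying off the tester was judged from the pictures and the geometry (tips about 20 mm above its highest part), not from a contact reading.

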